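# Show the yellow flower clip to the customer

### The job

The customer at the pink pad wants to see the yellow flower. Gently push one of the carousel's arms round with a fingertip until the yellow flower's arm points at the middle of the pink pad, then push the spotlight's rear bar round until the lamp points straight at the yellow flower in its new place. Grip and pick up nothing, leave everything else on the stall where it is, and finish clear of it all.

Things in the scene. Friction and masses are not known exactly. Their poses are not given: they have to be found in the camera images.
- carousel_axis (a point): On the carousel's upright axis at arm height, 65 mm above the cloth. Fixed round steel foot (90 across, 12 high) with a 20 mm stem; brass hub (40 across, top at 82 mm) with three level round brass arms, 12 thick, 120 degrees apart, bare from 20 to 103 mm from the axis, each ending in a white disc (44 across, centre 125 mm out) with a flower. Under the arms is only the foot
- yellow_flower (a point): Middle of the yellow flower's disc, 65 mm above the cloth, 125 mm from the carousel's axis; flower tops below 85 mm. Its x axis points outward along the yellow arm, z up. Seen from above, the pink flower's arm is 120 degrees counter-clockwise from it, the white one 240 degrees
- carousel_head (a joint): turning angle of the carousel's head, rad, growing counter-clockwise seen from above; its zero means nothing. It turns both ways at least three quarters of a turn from where it starts, with light friction (about 0.06 N m), and stays where it is left
- pink_pad (a point): centre of the top of the fixed round pink pad (60 across, 8 high) lying on the cloth 150 to 210 mm from the carousel's axis: the place where the customer stands
- blue_pad (a point): centre of the top of the fixed round blue pad (same size), on the other side of the carousel; not the one wanted
- spot_axis (a point): On the spotlight's upright axis, 115 mm above the cloth; its x axis points where the lamp shines (level), z up. Fixed white foot (80 across, 14 high) and thin post; orange lamp barrel with a black front ring (50 across at the lens, top below 155 mm) reaching 65 mm ahead of the axis; behind, a level steel bar, 12 thick, 115 mm above the cloth, with a red ball end (18 across), reaching 121 mm behind the axis
- spot_bar (a point): point on the middle of the spotlight's rear bar, 80 mm behind its axis, 115 mm above the cloth, with nothing under it; x axis as for spot_axis
- spot_head (a joint): turning angle of the spotlight's head, rad, growing counter-clockwise seen from above; its zero means nothing. It turns at least 140 degrees each way from where it starts, with light friction (about 0.05 N m), and stays where it is left
- flower_tub: clear open tub full of flower hair clips, 116 wide, 75 high, loose; stands where the spotlight could have stood, on the other side of the carousel; origin at the centre of its underside
- yellow_bracelet: loose yellow ring bracelet lying flat, 66 across, 12 high; origin at the centre of its underside
- green_bracelet: loose green ring bracelet lying flat, 66 across, 12 high; origin at the centre of its underside
- phone: loose phone lying flat, pale edge, dark screen, 150 x 72 x 8; origin at the centre of its underside
- eraser_box: loose blue box, 60 x 35 x 30; origin at the centre of its underside
- pliers: loose green-handled pliers lying flat, about 150 long, 16 high; origin at the centre of its underside
- slip_jar: loose clear jar of folded paper slips, 100 wide, 100 high; origin at the centre of its underside
There are look-alikes about, which are no part of the job. What is shaped like the part that bears pink_pad but grey is not meant.

How it is judged:
By the outcome, as a careful person would: the job done as asked, in the order asked, and still so for the second after the job is handed in, with the robot touching nothing.
It also fails if it takes over 64 s, if anything falls off the work surface, if the arm or the gripper's body presses on something with over 40 N, if the wrist force passes 120 N, or if a joint passes its speed limit or range.

### The arm

A 6-joint arm with a two-finger parallel gripper is mounted at the origin on the work surface. World frame = base frame: x ahead of the robot, y to its left, z up, the work surface at z = 0. Lengths are in m, angles in rad, forces in N, time in s.
With the tool pointing down it reaches from about 0.35 to 0.975 m from the base axis. Payload 4.9 kg.
Tool frame: the origin (TCP) lies at the very end of the fingers, on their centre line; the grasp point (between the pads) lies 19 mm behind it; z points along the fingers, y is the line along which they close (so a half turn about z gives the same grasp; the last joint's range is limited). The gripper opens to 85 mm and grips with 20 to 120 N. Pads are 22 mm wide; open, the fingers measure 114 mm over their backs; the gripper's body (76 mm by 85 mm) begins 54 mm behind the grasp point. The pads swing forward as they close: fully open they stand 13 mm farther back than shut.
Start: joints at [-1.352, 0.053, 1.613, -0, 1.476, -0.119], TCP at [0.207, -0.59, 0.231] pointing down, gripper open.
Joint ranges: [-3.01, 3.01], [-1.01, 2.22], [0.06, 2.58], [-1.02, 4.17], [0.09, 2.62], [-3.14, 3.14]. Speed limits (rad/s): [2.57, 2.57, 3.14, 3.14, 3.14, 3.14].

### API

Orientations are given as a rotation vector (axis times angle).
In Python, from station import ctrl gives the robot as it stands. The module is installed in compiled form; this text tells all that it offers.
- The arm moves only by the tool jog_arm, never from a script. Its argument "steps" is a list of rows, each an object with "delta_rot": the turn, a rotation vector about the tool's x, y, z in degrees, a list of three; "linear": the shift along the tool's x, y, z in m, a list of three; "grip": the finger opening in m, from 0 to 0.0854. In form: [{"delta_rot": [rx, ry, rz], "linear": [x, y, z], "grip": grip}, ...]. A call has 1 to 10 rows; each row shifts and turns the commanded pose from where the row before left it, along the tool's axes as they then stand; what a row does not reach is not made up. A row lasts 1/10 s, in which the tool goes at most 50 mm and 8.59 degrees, less where a joint would pass 70% of its speed; a pose out of reach is approached as far as the arm can. A call with a gripper value outside its range is refused whole. The fingers move at their own pace and stop on an object; "newtons" is the grip in N (left out, the last holds). Time passes only in rows, so rows that do not move let the fingers close. It gives the time, the measured TCP pose, the force, the opening and the grip force at its end, in the units of the state.
- ctrl.get_obs(): the state, without advancing time (a new reading comes with each control period).
- ctrl.get_image(name): name is "scene" or "top" or "wrist"; returns (picture, depth): 480x640x3 uint8, red, green, blue; 480x640 float32, m along the optical axis (not along the pixel's ray), 0 where there is no reading.
- ctrl.camera_info(name): a dict with "camera_matrix" (3x3 intrinsics, pixels), "distortion" ([k1, k2, p1, p2, k3] as OpenCV has them; the pictures are not rectified), "R" (3x3) and "t" (3): a world point X has camera coordinates R X + t; the wrist camera has in their place "T_tool_cam" (4x4, takes a point from camera to tool coordinates, whose origin is the TCP and whose axes are the flange's). Camera axes: x right, y down, z forward; pixel columns grow to the right and rows downward; lengths in m; the calibration is good to about 2 mm. A picture is of the moment at which its call begins: read the wrist's pose just before it. camera_info takes no time and is no camera call.
- ctrl.finish_job(): hands the job in; it is judged then, once.
The state is a dict: "t": time; "q": joint angles; "dq": joint speeds; "effort": joint torques, N m; "tool_pos": TCP position; "tool_rot": TCP orientation; "contact_force": force on the tool from outside, world axes, zero at the start; "wrist_torque": the same for the moment, N m; "opening": finger opening in m; "grip_force": force on a finger pad.
Only numpy, scipy, OpenCV 4.12 (cv2) and the standard library are available. Lean on these libraries where they do the work, as an engineer would, in place of code of your own. Each camera call takes 0.05 s, during which the arm holds its last target. There are 200 camera calls.

## Working session

There is one attempt and no reset: what is moved stays moved. The work goes in short steps, Python scripts to look and compute and a tool call to move; the robot and the scene stay as the last step left them, time stands still between calls to the robot, and variables do not carry over. Pictures are saved under pics/ and viewed, at most 12 in all, crops included, and the job is handed in when it is done.

Besides the shell and the picture viewer there is one more tool, called after "Call:" as name(argument=value, ...) on one line, values as JSON. jog_arm: Moves the arm, as the interface text tells. Its arguments: {"type":"object","properties":{"steps":{"type":"array"},"newtons":{"type":"number"}},"required":["steps"]}

```bash
mkdir -p pics; cat > h.py <<'E'
import numpy as np, cv2
from station import ctrl
from scipy.spatial.transform import Rotation as R
def cam(name):
    i=ctrl.camera_info(name); K=np.array(i["camera_matrix"]); D=np.array(i["distortion"])
    if "R" in i: Rm=np.array(i["R"]); t=np.array(i["t"]).ravel()
    else:
        o=ctrl.get_obs(); T=np.eye(4); T[:3,:3]=R.from_rotvec(o["tool_rot"]).as_matrix(); T[:3,3]=o["tool_pos"]
        M=np.linalg.inv(T@np.array(i["T_tool_cam"])); Rm=M[:3,:3]; t=M[:3,3]
    return K,D,Rm,t
def at_z(c,u,v,z):
    K,D,Rm,t=c; p=cv2.undistortPoints(np.array([[[u,v]]],float),K,D)[0,0]
    d=Rm.T@np.array([p[0],p[1],1]); o=-Rm.T@t
    return o+d*(z-o[2])/d[2]
def by_depth(c,u,v,depth):
    K,D,Rm,t=c; p=cv2.undistortPoints(np.array([[[u,v]]],float),K,D)[0,0]; z=depth[int(v),int(u)]
    return Rm.T@(np.array([p[0]*z,p[1]*z,z])-t)
def proj(c,X):
    K,D,Rm,t=c; return cv2.projectPoints(np.array(X,float).reshape(-1,1,3),cv2.Rodrigues(Rm)[0],t,K,D)[0].reshape(-1,2)
def snap(name,f):
    c=cam(name); im,d=ctrl.get_image(name); np.savez(f"pics/{f}.npz",im=im,d=d,K=c[0],D=c[1],R=c[2],t=c[3]); cv2.imwrite(f"pics/{f}.png",im[:,:,::-1]); return c,im,d
def load(f):
    z=np.load(f"pics/{f}.npz"); return (z["K"],z["D"],z["R"],z["t"]),z["im"],z["d"]
E
python3 -c "
from h import *
for n in ['top','scene']:
    c,_,_=snap(n,n+'1'); print(n,-c[2].T@c[3])
print(ctrl.get_obs())"
```

```text
top [0.44510852 0.0086291  1.08318761]
scene [ 1.2061405  -0.34218454  0.63689223]
{'t': 0.1, 'q': array([-1.35199299e+00,  5.33229731e-02,  1.61415238e+00, -1.22509446e-06,
        1.47602130e+00, -1.18983804e-01]), 'dq': array([-0.00066024, -0.00278146, -0.00358803,  0.00014497, -0.00028016,
       -0.00204717]), 'effort': array([-1.06982105e-03, -3.94898772e+01, -3.71366394e+01, -2.57369038e-04,
        3.84859362e-03,  2.09302634e-06]), 'tool_pos': array([ 0.20701056, -0.58911991,  0.23016862]), 'tool_rot': array([-3.09501750e+00, -5.27756392e-01,  1.51029403e-04]), 'contact_force': array([ 0.08733163, -0.5628033 ,  0.57275411]), 'wrist_torque': array([ 0.00439505,  0.00970929, -0.02192737]), 'grip_force': 0.0, 'opening': 0.08511477425257062}
```

View pics/top1.png

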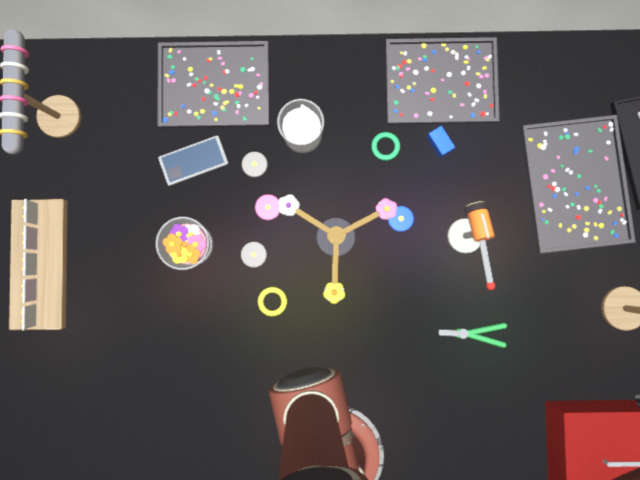

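View pics/scene1.png

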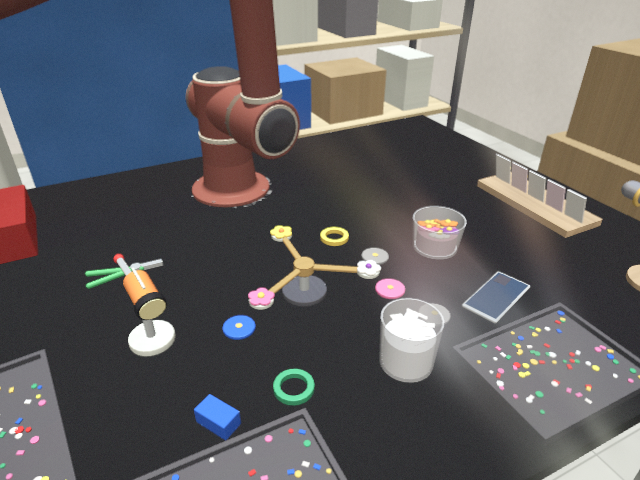

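The top view shows the carousel hub at (336,236), the yellow flower at (334,292), the white at (289,205) and the pink at (387,209). The pink pad is at (267,207), with look-alike grey pads at (254,164) and (253,254) and the blue pad at (401,218). The spotlight foot is at (466,236), its lamp at (480,222) and its red ball at (491,286).

I choose the pink disc at (267,207) as the pad. The pink flower at (387,209) is raised on an arm, so it isn't the pad. The yellow flower is at (334,292); the yellow bracelet at (272,301) only resembles it.

```bash
python3 - <<'E'
from h import *
c,im,d=load('top1')
a=im[150:350,220:520]; cv2.imwrite('pics/crop1.png',cv2.resize(a,None,fx=2.6,fy=2.6,interpolation=cv2.INTER_CUBIC)[:,:,::-1])
for n,u,v,z in [('hub',336,236,.082),('yel',334,292,.08),('whi',289,205,.08),('pkf',387,209,.08),('pad',267,207,.008),('blue',401,218,.008),('sfoot',466,236,.014),('ball',491,286,.115),('foot',336,237,.012),('jar',300,120,.1),('tub',184,244,.075),('ybr',272,301,.01),('gbr',386,146,.01),('pliers',475,335,.016)]:
    print(n,at_z(c,u,v,z).round(3),by_depth(c,u,v,d).round(3))
print(proj(c,[ctrl.get_obs()['tool_pos']]))
E
```

```text
hub [ 0.501 -0.016  0.082] [ 0.501 -0.016  0.079]
yel [ 0.379 -0.01   0.08 ] [ 0.379 -0.01   0.085]
whi [0.57  0.086 0.08 ] [0.57  0.086 0.079]
pkf [ 0.558 -0.128  0.08 ] [ 0.558 -0.128  0.081]
pad [0.575 0.143 0.008] [0.575 0.143 0.008]
blue [ 0.545 -0.171  0.008] [ 0.545 -0.171  0.008]
sfoot [ 0.5   -0.319  0.014] [ 0.499 -0.31   0.043]
ball [ 0.39  -0.338  0.115] [ 0.39  -0.335  0.124]
foot [ 0.502 -0.018  0.012] [ 0.498 -0.016  0.083]
jar [0.752 0.059 0.1  ] [0.759 0.06  0.079]
tub [0.488 0.318 0.075] [0.489 0.322 0.059]
ybr [0.356 0.133 0.01 ] [0.355 0.134 0.003]
gbr [ 0.715 -0.139  0.01 ] [ 0.717 -0.14   0.001]
pliers [ 0.273 -0.333  0.016] [0.445 0.009 1.083]
[[655.29766207 388.30116206]]
```

View pics/crop1.png

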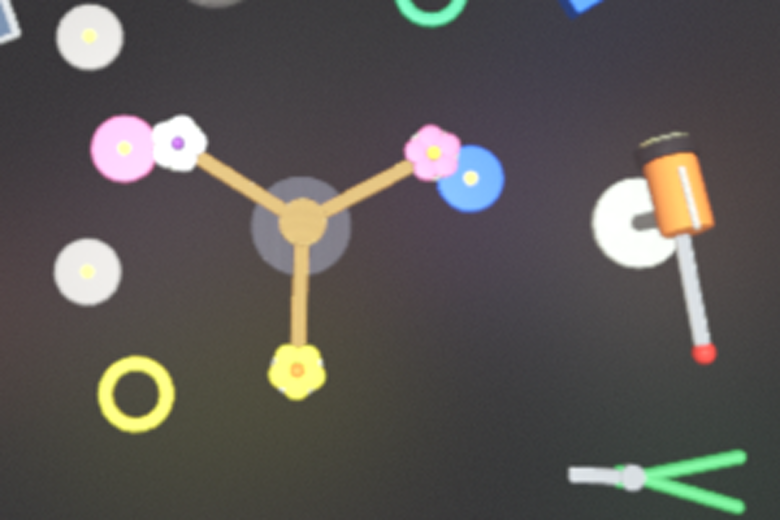

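Call:
jog_arm(steps=[{"delta_rot": [0,0,0],"linear": [0.0238,-0.0278,0],"grip": 0},{"delta_rot": [0,0,0],"linear": [0.0238,-0.0278,0],"grip": 0},{"delta_rot": [0,0,0],"linear": [0.0238,-0.0278,0],"grip": 0},{"delta_rot": [0,0,0],"linear": [0.0238,-0.0278,0],"grip": 0},{"delta_rot": [0,0,0],"linear": [0.0238,-0.0278,0],"grip": 0},{"delta_rot": [0,0,0],"linear": [0.0238,-0.0278,0],"grip": 0},{"delta_rot": [0,0,0],"linear": [0.0238,-0.0278,0],"grip": 0},{"delta_rot": [0,0,0],"linear": [0.0238,-0.0278,0],"grip": 0}])

```text
t: 0.9
tool_pos: [0.3132, -0.3151, 0.2308]
tool_rot: [-3.096, -0.527, 0.0]
contact_force: [0.7, 0.1, -0.2]
opening: 0.0002
grip_force: 0.0
```

Call:
jog_arm(steps=[{"delta_rot": [0,0,0],"linear": [0.0238,-0.0278,0],"grip": 0},{"delta_rot": [0,0,0],"linear": [0.0238,-0.0278,0],"grip": 0},{"delta_rot": [0,0,0],"linear": [0.0238,-0.0278,0],"grip": 0},{"delta_rot": [0,0,0],"linear": [0.0238,-0.0278,0],"grip": 0},{"delta_rot": [0,0,0],"linear": [0.0238,-0.0278,0],"grip": 0},{"delta_rot": [0,0,0],"linear": [0.0238,-0.0278,0],"grip": 0},{"delta_rot": [0,0,0],"linear": [0.0238,-0.0278,0],"grip": 0}])

```text
t: 1.6
tool_pos: [0.4058, -0.0763, 0.2309]
tool_rot: [-3.097, -0.528, 0.0]
contact_force: [1.3, -0.2, -0.1]
opening: 0.0
grip_force: 0.0
```

Call:
jog_arm(steps=[{"delta_rot": [0,0,-7.5],"linear": [0,0,0],"grip": 0},{"delta_rot": [0,0,-7.5],"linear": [0,0,0],"grip": 0},{"delta_rot": [0,0,-7.5],"linear": [0,0,0],"grip": 0},{"delta_rot": [0,0,-7.5],"linear": [0,0,0],"grip": 0},{"delta_rot": [0,0,-7.5],"linear": [0,0,0],"grip": 0},{"delta_rot": [0,0,-7.5],"linear": [0,0,0],"grip": 0},{"delta_rot": [0,0,-7.5],"linear": [0,0,0],"grip": 0},{"delta_rot": [0,0,-7.5],"linear": [0,0,0],"grip": 0},{"delta_rot": [0,0,-7.5],"linear": [0,0,0],"grip": 0},{"delta_rot": [0,0,0],"linear": [0,0,0],"grip": 0}])

```text
t: 2.6
tool_pos: [0.4055, -0.0778, 0.2308]
tool_rot: [-2.281, -2.159, 0.0]
contact_force: [0.2, 0.6, 0.0]
opening: 0.0001
grip_force: 0.0
```

```bash
python3 - <<'E'
from h import *
c,im,d=snap('wrist','w1'); o=ctrl.get_obs()
print(o['t'],o['tool_pos'],R.from_rotvec(o['tool_rot']).as_matrix().round(3),o['opening'])
print(proj(c,[[.501,-.016,.082],[.379,-.01,.08],[.419,-.044,.045]]).round(0))
E
```

```text
2.65 [ 0.40550456 -0.07783037  0.2308728 ] [[ 0.057  0.998 -0.001]
 [ 0.998 -0.057  0.   ]
 [ 0.    -0.001 -1.   ]] -0.0001862648686287478
[[436. 138.]
 [271. 138.]
 [326. 173.]]
```

View pics/w1.png

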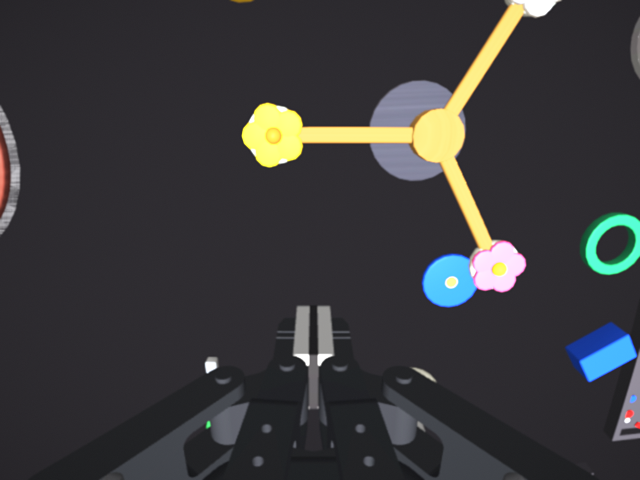

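Call:
jog_arm(steps=[{"delta_rot": [0,0,0],"linear": [0,0.0016,0.023],"grip": 0},{"delta_rot": [0,0,0],"linear": [0,0.0016,0.023],"grip": 0},{"delta_rot": [0,0,0],"linear": [0,0.0016,0.023],"grip": 0},{"delta_rot": [0,0,0],"linear": [0,0.0016,0.023],"grip": 0},{"delta_rot": [0,0,0],"linear": [0,0.0016,0.023],"grip": 0},{"delta_rot": [0,0,0],"linear": [0,0.0016,0.023],"grip": 0},{"delta_rot": [0,0,0],"linear": [0,0.0016,0.023],"grip": 0},{"delta_rot": [0,0,0],"linear": [0,0.0016,0.023],"grip": 0},{"delta_rot": [0,0,0],"linear": [0.01,0,0],"grip": 0},{"delta_rot": [0,0,0],"linear": [0.01,0,0],"grip": 0}])

```text
t: 3.65
tool_pos: [0.4194, -0.0579, 0.0473]
tool_rot: [-2.283, -2.157, 0.001]
contact_force: [-0.4, 0.2, -0.4]
opening: -0.0001
grip_force: 0.0
```

Call:
jog_arm(steps=[{"delta_rot": [0,0,0],"linear": [0.01,0,0],"grip": 0},{"delta_rot": [0,0,0],"linear": [0.01,0,0],"grip": 0},{"delta_rot": [0,0,0],"linear": [0.005,0,0],"grip": 0},{"delta_rot": [0,0,0],"linear": [0,0,0],"grip": 0}])

```text
t: 4.05
tool_pos: [0.4214, -0.0329, 0.048]
tool_rot: [2.279, 2.161, 0.001]
contact_force: [-0.2, 0.4, 0.7]
opening: -0.0002
grip_force: 0.0
```

```bash
python3 - <<'E'
from h import *
o=ctrl.get_obs()
M=R.from_rotvec(o['tool_rot']).as_matrix()
print(o['t'],o['tool_pos'],o['contact_force'],'hub in tool',M.T@(np.array([.501,-.016,.065])-o['tool_pos']))
c,im,d=load('w1')
for n,u,v,z in [('hub',438,135,.082),('yel',273,136,.08),('pkf',498,269,.08),('blue',451,282,.008),('foot',415,131,.012)]:
    print(n,at_z(c,u,v,z).round(4))
E
```

```text
4.05 [ 0.42144059 -0.03294703  0.04796905] [-0.18988442  0.38887959  0.68657047] hub in tool [ 0.02116733  0.07856252 -0.01693608]
hub [ 0.5021 -0.0142  0.082 ]
yel [ 0.3803 -0.009   0.08  ]
pkf [ 0.5591 -0.1253  0.08  ]
blue [ 0.5464 -0.1693  0.008 ]
foot [ 0.5027 -0.0144  0.012 ]
```

Call:
jog_arm(steps=[{"delta_rot": [0,0,2],"linear": [0.0027,-0.0007,0],"grip": 0},{"delta_rot": [0,0,2],"linear": [0.0027,-0.0007,0],"grip": 0},{"delta_rot": [0,0,3],"linear": [0.0042,-0.0009,0],"grip": 0},{"delta_rot": [0,0,4],"linear": [0.0056,-0.0011,0],"grip": 0},{"delta_rot": [0,0,4],"linear": [0.0056,-0.0011,0],"grip": 0},{"delta_rot": [0,0,4],"linear": [0.0056,-0.0011,0],"grip": 0},{"delta_rot": [0,0,4],"linear": [0.0056,-0.0011,0],"grip": 0},{"delta_rot": [0,0,4],"linear": [0.0056,-0.0011,0],"grip": 0},{"delta_rot": [0,0,4],"linear": [0.0056,-0.0011,0],"grip": 0},{"delta_rot": [0,0,4],"linear": [0.0056,-0.0011,0],"grip": 0}])

```text
t: 5.05
tool_pos: [0.4269, 0.0148, 0.0473]
tool_rot: [2.828, 1.369, -0.002]
contact_force: [-1.0, -1.0, 0.2]
opening: 0.0001
grip_force: 0.5
```

```bash
cat > hub.py <<'E'
from h import *
import sys
o=ctrl.get_obs(); M=R.from_rotvec(o['tool_rot']).as_matrix()
P=np.array(eval(sys.argv[1]))
print(o['t'],o['tool_pos'],o['contact_force'],'yaw',np.degrees(np.arctan2(M[1,0],M[0,0])),'axis in tool',M.T@(P-o['tool_pos']))
E
python3 hub.py '[.5015,-.015,.065]'
```

```text
5.05 [0.42690616 0.01484468 0.047311  ] [-0.99501162 -0.95564135  0.20421824] yaw 51.67456767810205 axis in tool [ 0.02282794  0.07701934 -0.01774126]
```

Call:
jog_arm(steps=[{"delta_rot": [0,0,4],"linear": [0.0055,-0.0014,0],"grip": 0},{"delta_rot": [0,0,4],"linear": [0.0055,-0.0014,0],"grip": 0},{"delta_rot": [0,0,4],"linear": [0.0055,-0.0014,0],"grip": 0},{"delta_rot": [0,0,4],"linear": [0.0055,-0.0014,0],"grip": 0},{"delta_rot": [0,0,4],"linear": [0.0055,-0.0014,0],"grip": 0},{"delta_rot": [0,0,4],"linear": [0.0055,-0.0014,0],"grip": 0},{"delta_rot": [0,0,4],"linear": [0.0055,-0.0014,0],"grip": 0},{"delta_rot": [0,0,4],"linear": [0.0055,-0.0014,0],"grip": 0},{"delta_rot": [0,0,4],"linear": [0.0055,-0.0014,0],"grip": 0},{"delta_rot": [0,0,4],"linear": [0.0055,-0.0014,0],"grip": 0}])

```text
t: 6.05
tool_pos: [0.4641, 0.0564, 0.0472]
tool_rot: [-3.125, -0.319, 0.002]
contact_force: [-0.9, 0.6, 0.1]
opening: -0.0004
grip_force: 0.5
```

```bash
python3 hub.py '[.5015,-.015,.065]'; python3 - <<'E'
from h import *
snap('wrist','w2'); snap('top','t2')
a=np.vstack([cv2.resize(cv2.imread('pics/w2.png'),(400,300)),cv2.resize(cv2.imread('pics/t2.png')[130:330,220:487],(400,300))])
cv2.imwrite('pics/c2.png',a)
E
```

```text
6.05 [0.46411933 0.05640917 0.04724093] [-0.88994384  0.60121216  0.11374033] yaw 11.674752970060776 axis in tool [ 0.02213901  0.07749112 -0.01780335]
```

View pics/c2.png

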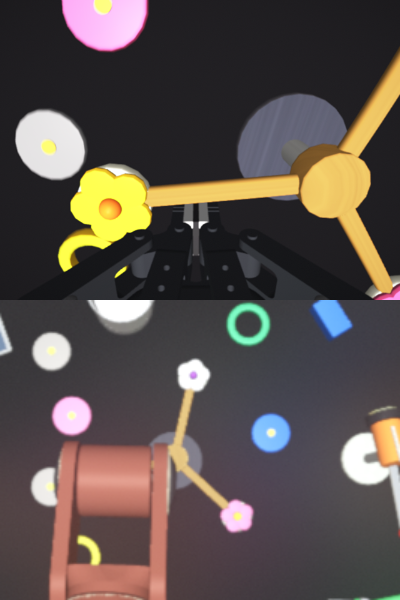

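Pushing works: the wrist view (half-size crop) shows the fingers against the yellow arm, with the yellow flower at (110,208) and the hub at (335,182). In the top view, the white and pink arms have turned.

```bash
python3 - <<'E'
from h import *
c,im,d=load('w2')
ang=lambda a,b: np.degrees(np.arctan2((b-a)[1],(b-a)[0]))
h=at_z(c,536,291,.082); y=at_z(c,176,333,.083); print('wrist',h,y,ang(h,y))
c,im,d=load('t2'); s=267/400; q=lambda u,v,z: at_z(c,220+u*s,130+(v-300)/1.5,z)
h=q(178,457,.082); w=q(193,375,.08); p=q(237,516,.08); pad=q(72,415,.008)
print(h,w,p,pad,'yel from white',ang(h,w)-240+360,'from pink',ang(h,p)-120+360,'pad',ang(h,pad),np.linalg.norm((pad-h)[:2]))
E
```

```text
wrist [ 0.51050492 -0.00802171  0.082     ] [0.47287033 0.10216004 0.083     ] 108.8585392195977
[ 0.50341976 -0.02213832  0.082     ] [ 0.62338509 -0.04595604  0.08      ] [ 0.41679529 -0.10646104  0.08      ] [0.57580025 0.14064667 0.008     ] yel from white 108.77061163854009 from pink 104.22857789168532 pad 66.02822246961468 0.17815130198974305
```

Call:
jog_arm(steps=[{"delta_rot": [0,0,4],"linear": [0.0055,-0.0014,0],"grip": 0},{"delta_rot": [0,0,4],"linear": [0.0055,-0.0014,0],"grip": 0},{"delta_rot": [0,0,4],"linear": [0.0055,-0.0014,0],"grip": 0},{"delta_rot": [0,0,4],"linear": [0.0055,-0.0014,0],"grip": 0},{"delta_rot": [0,0,4],"linear": [0.0055,-0.0014,0],"grip": 0},{"delta_rot": [0,0,4],"linear": [0.0055,-0.0014,0],"grip": 0},{"delta_rot": [0,0,4],"linear": [0.0055,-0.0014,0],"grip": 0},{"delta_rot": [0,0,4],"linear": [0.0055,-0.0014,0],"grip": 0},{"delta_rot": [0,0,4],"linear": [0.0055,-0.0014,0],"grip": 0},{"delta_rot": [0,0,0],"linear": [0,0,0],"grip": 0}])

```text
t: 7.15
tool_pos: [0.5143, 0.0649, 0.0476]
tool_rot: [3.072, -0.655, 0.001]
contact_force: [0.2, -0.7, -0.7]
opening: -0.0
grip_force: 0.0
```

```bash
python3 hub.py '[.5015,-.015,.065]'; python3 - <<'E'
from h import *
snap('wrist','w3'); snap('top','t3')
a=np.hstack([cv2.imread('pics/w3.png')[:,:400],cv2.resize(cv2.imread('pics/t3.png')[150:310,240:440],(400,320))[:480] if 0 else cv2.copyMakeBorder(cv2.resize(cv2.imread('pics/t3.png')[150:310,240:440],(400,320)),0,160,0,0,cv2.BORDER_CONSTANT)])
cv2.imwrite('pics/c3.png',a)
E
```

```text
7.15 [0.51427611 0.06487888 0.04757815] [ 0.21345006 -0.6924705  -0.66946221] yaw -24.07696499495517 axis in tool [ 0.02093497  0.07814074 -0.01741082]
```

View pics/c3.png

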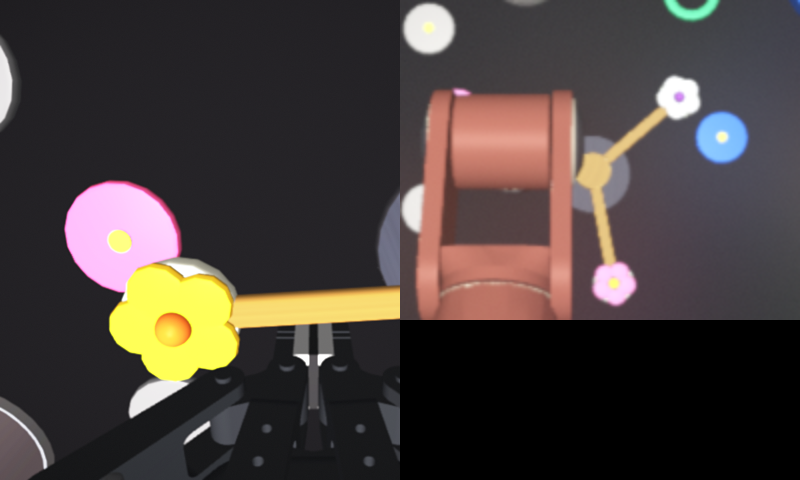

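The wrist view shows the yellow centre at (173,329) and the pink pad's centre at (120,241), so the flower is nearly there. In the top crop, the white flower is at (679,97) and the pink flower at (614,284).

```bash
python3 - <<'E'
from h import *
ang=lambda a,b: np.degrees(np.arctan2((b-a)[1],(b-a)[0]))
c,im,d=load('w3'); y=at_z(c,173,329,.083); pad=at_z(c,120,241,.009); print('wrist y',y,'pad',pad, 'depth y',by_depth(c,173,329,d))
t,_,_=load('t3'); q=lambda u,v,z: at_z(t,240+(u-400)/2,150+v/2,z)
h=np.array([.5015,-.0155,.08]); w=q(679,97,.08); p=q(614,284,.08)
t1,_,_=load('top1'); pt=at_z(t1,267.6,206.8,.008); 
print('yel wrist',ang(h,y),'white',ang(h,w)-240+360,'pink',ang(h,p)-120+360-360,'|',w,p,ang(w,p)+0,'pad wrist',ang(h,pad),'top',ang(h,pt))
# centre estimate from w,p: dirs 120 apart
E
```

```text
wrist y [0.55049895 0.09752333 0.083     ] pad [0.57679882 0.14297577 0.009     ] depth y [0.54924521 0.09957533 0.07976076]
yel wrist 66.56184299394623 white 69.58071088104725 pink -289.57197462132467 | [ 0.58164089 -0.11244012  0.08      ] [ 0.3787401  -0.03809273  0.08      ] 159.8760355588558 pad wrist 64.58554868066726 top 64.79573693768526
```

Call:
jog_arm(steps=[{"delta_rot": [0,0,1],"linear": [0.0014,-0.0004,0],"grip": 0},{"delta_rot": [0,0,1],"linear": [0.0014,-0.0004,0],"grip": 0},{"delta_rot": [0,0,0],"linear": [0,0,0],"grip": 0},{"delta_rot": [0,0,0],"linear": [-0.01,0,0],"grip": 0},{"delta_rot": [0,0,0],"linear": [-0.015,0,0],"grip": 0},{"delta_rot": [0,0,0],"linear": [-0.02,0,-0.02],"grip": 0},{"delta_rot": [0,0,0],"linear": [0,0,-0.04],"grip": 0},{"delta_rot": [0,0,0],"linear": [0,0,-0.045],"grip": 0},{"delta_rot": [0,0,0],"linear": [0,0,-0.045],"grip": 0},{"delta_rot": [0,0,0],"linear": [0,0,-0.03],"grip": 0}])

```text
t: 8.25
tool_pos: [0.4767, 0.0849, 0.2312]
tool_rot: [-3.059, 0.709, -0.007]
contact_force: [0.4, -0.7, 0.6]
opening: 0.0001
grip_force: 0.0
```

Call:
jog_arm(steps=[{"delta_rot": [0,0,0],"linear": [0,0,0],"grip": 0},{"delta_rot": [0,0,0],"linear": [0,0,0],"grip": 0}])

```text
t: 8.45
tool_pos: [0.4761, 0.0848, 0.2279]
tool_rot: [-3.06, 0.71, -0.002]
contact_force: [0.3, 0.3, -0.2]
opening: 0.0
grip_force: 0.0
```

```bash
python3 hub.py '[.5015,-.015,.065]'; python3 - <<'E'
from h import *
snap('wrist','w4'); snap('top','t4')
E
```

```text
8.45 [0.47614646 0.08482723 0.22785619] [ 0.30444658  0.31705294 -0.16880229] yaw -26.12084228888891 axis in tool [0.06648438 0.07860617 0.16288435]
```

View pics/w4.png

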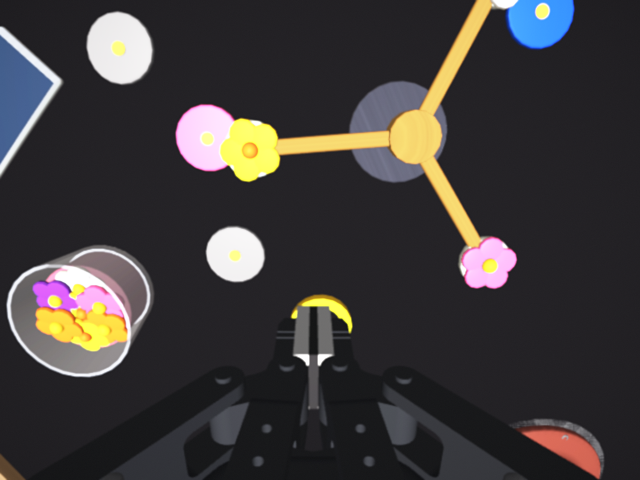

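A clear view: the hub is at (415,137), the yellow flower at (250,150), the pink flower at (490,266), the pink pad's centre at (207,139) and the foot's centre at (398,132).

```bash
python3 - <<'E'
from h import *
ang=lambda a,b: np.degrees(np.arctan2((b-a)[1],(b-a)[0]))
c,im,d=load('w4')
h=at_z(c,415,137,.082); y=at_z(c,250,150,.083); p=at_z(c,490,266,.083); pad=at_z(c,207,139,.009); f=at_z(c,398,132,.012)
print(h,f,y,pad,np.linalg.norm((y-h)[:2]),np.linalg.norm((p-h)[:2]))
print('yel',ang(h,y),'from pink',ang(h,p)-120,'y->p chord',ang(y,p)-150,'pad',ang(h,pad),'pad/foot',ang(f,pad))
# arm edges near/far: arm mid at two points z=.065
print('arm line',ang(at_z(c,385,139.5,.065),at_z(c,285,146.5,.065)))
E
```

```text
[ 0.50586538 -0.01352953  0.082     ] [ 0.50530407 -0.01569892  0.012     ] [0.55041708 0.09911055 0.083     ] [0.57615975 0.14334194 0.009     ] 0.12113068373862074 0.12327733773489312
yel 68.42008092515232 from pink -291.27085789058987 y->p chord -291.7141209601057 pad 65.86276745695274 pad/foot 65.98613372634152
arm line 67.97608788415657
```

Call:
jog_arm(steps=[{"delta_rot": [0,0,0],"linear": [0,0,0.04],"grip": 0},{"delta_rot": [0,0,0],"linear": [0,0,0.045],"grip": 0},{"delta_rot": [0,0,0],"linear": [0,0,0.045],"grip": 0},{"delta_rot": [0,0,0],"linear": [0,0,0.03],"grip": 0},{"delta_rot": [0,0,0],"linear": [0,0,0.02],"grip": 0},{"delta_rot": [0,0,0],"linear": [0.02,0,0],"grip": 0},{"delta_rot": [0,0,0],"linear": [0.015,0,0],"grip": 0},{"delta_rot": [0,0,0],"linear": [0.008,0,0],"grip": 0},{"delta_rot": [0,0,0],"linear": [0.001,0,0],"grip": 0},{"delta_rot": [0,0,0],"linear": [0.001,0,0],"grip": 0}])

```text
t: 9.55
tool_pos: [0.5158, 0.0648, 0.0465]
tool_rot: [3.06, -0.711, -0.003]
contact_force: [-0.1, -0.7, -0.4]
opening: -0.0004
grip_force: 0.0
```

Call:
jog_arm(steps=[{"delta_rot": [0,0,0],"linear": [0.0012,0,0],"grip": 0},{"delta_rot": [0,0,0],"linear": [0.0012,0,0],"grip": 0},{"delta_rot": [0,0,0],"linear": [0.0012,0,0],"grip": 0},{"delta_rot": [0,0,0],"linear": [0,0,0],"grip": 0},{"delta_rot": [0,0,0],"linear": [-0.008,0,0],"grip": 0},{"delta_rot": [0,0,0],"linear": [-0.02,0,0],"grip": 0},{"delta_rot": [0,0,0],"linear": [-0.02,0,-0.02],"grip": 0},{"delta_rot": [0,0,0],"linear": [0,0,-0.045],"grip": 0},{"delta_rot": [0,0,0],"linear": [0,0,-0.045],"grip": 0},{"delta_rot": [0,0,0],"linear": [0,0,-0.045],"grip": 0}])

```text
t: 10.55
tool_pos: [0.4759, 0.0845, 0.2039]
tool_rot: [-3.06, 0.71, -0.0]
contact_force: [0.4, 1.2, 0.3]
opening: -0.0
grip_force: 0.0
```

Call:
jog_arm(steps=[{"delta_rot": [0,0,0],"linear": [0,0,-0.025],"grip": 0},{"delta_rot": [0,0,0],"linear": [0,0,0],"grip": 0},{"delta_rot": [0,0,0],"linear": [0,0,0],"grip": 0}])

```text
t: 10.85
tool_pos: [0.4767, 0.0844, 0.2275]
tool_rot: [-3.06, 0.71, -0.002]
contact_force: [-0.1, 0.3, -0.2]
opening: 0.0002
grip_force: 0.0
```

```bash
python3 hub.py '[.5015,-.015,.065]'; python3 - <<'E'
from h import *
snap('wrist','w5'); snap('top','t5')
a=cv2.imread('pics/w5.png')[60:320,150:550]; cv2.imwrite('pics/c5.png',cv2.resize(a,None,fx=2,fy=2,interpolation=cv2.INTER_CUBIC))
E
```

```text
10.85 [0.47666559 0.0844271  0.22754868] [-0.09329045  0.32079928 -0.24256727] yaw -26.13815696042556 axis in tool [0.06592262 0.07839826 0.16258073]
```

View pics/c5.png

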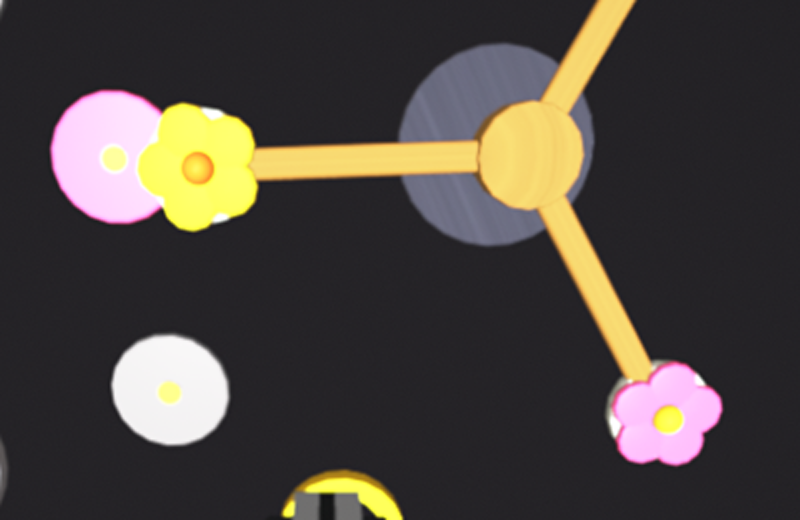

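The crop shows the hub at (531,155), the yellow flower at (197,168), the pad's centre at (114,158) and the pink flower at (669,419). The yellow arm now points close to the pad's centre.

```bash
python3 - <<'E'
from h import *
ang=lambda a,b: np.degrees(np.arctan2((b-a)[1],(b-a)[0]))
c,im,d=load('w5')
h=at_z(c,415.5,137.5,.082); y=at_z(c,248.5,144,.083); p=at_z(c,484.5,269.5,.083); pad=at_z(c,207,139,.009); f=at_z(c,398,132,.012)
print(h,f,y,pad)
print('yel',ang(h,y),'from pink',ang(h,p)+240,'chord',ang(y,p)+210,'pad',ang(h,pad),ang(f,pad),'armline',ang(at_z(c,382,138.5,.065),at_z(c,282,141.8,.065)))
t,im,d=load('t5')
s=at_z(t,464.6,235.4,.014); b=at_z(t,490.8,285.8,.115); b1=at_z(t,482.3,241.5,.115); print('spot',s,b,b1,'dir',ang(b,s),ang(b,b1),np.linalg.norm((s-b)[:2]))
E
```

```text
[ 0.50584655 -0.01409987  0.082     ] [ 0.50573274 -0.01609019  0.012     ] [0.55513227 0.09751028 0.083     ] [0.5765714  0.14277885 0.009     ]
yel 66.1743171573725 from pink 66.24963240027415 chord 66.08605952927053 pad 65.73295895313531 65.96822266410607 armline 65.8736851783969
spot [ 0.50172157 -0.31626535  0.014     ] [ 0.39008318 -0.33732951  0.115     ] [ 0.4830364  -0.32234673  0.115     ] dir 10.685068107986451 9.15653310159003 0.1136082268408459
```

Call:
jog_arm(steps=[{"delta_rot": [0,0,0],"linear": [0.0106,0.0382,0],"grip": 0},{"delta_rot": [0,0,0],"linear": [0.0106,0.0382,0],"grip": 0},{"delta_rot": [0,0,0],"linear": [0.0106,0.0382,0],"grip": 0},{"delta_rot": [0,0,0],"linear": [0.0106,0.0382,0],"grip": 0},{"delta_rot": [0,0,0],"linear": [0.0106,0.0382,0],"grip": 0},{"delta_rot": [0,0,0],"linear": [0.0106,0.0382,0],"grip": 0},{"delta_rot": [0,0,0],"linear": [0.0106,0.0382,0],"grip": 0},{"delta_rot": [0,0,0],"linear": [0.0106,0.0382,0],"grip": 0},{"delta_rot": [0,0,0],"linear": [0.0106,0.0382,0],"grip": 0}])

```text
t: 11.85
tool_pos: [0.4095, -0.2672, 0.2248]
tool_rot: [-3.058, 0.711, 0.005]
contact_force: [0.4, 0.7, -0.8]
opening: 0.0001
grip_force: 0.0
```

Call:
jog_arm(steps=[{"delta_rot": [0,0,7.6],"linear": [0,0,0],"grip": 0},{"delta_rot": [0,0,7.6],"linear": [0,0,0],"grip": 0},{"delta_rot": [0,0,7.6],"linear": [0,0,0],"grip": 0},{"delta_rot": [0,0,7.6],"linear": [0,0,0],"grip": 0},{"delta_rot": [0,0,7.6],"linear": [0,0,0],"grip": 0},{"delta_rot": [0,0,7.6],"linear": [0,0,0],"grip": 0},{"delta_rot": [0,0,7.6],"linear": [0,0,0],"grip": 0},{"delta_rot": [0,0,0],"linear": [0,0,0],"grip": 0},{"delta_rot": [0,0,0],"linear": [0,0,0],"grip": 0}])

```text
t: 12.75
tool_pos: [0.4104, -0.2659, 0.2256]
tool_rot: [-2.421, 2.002, 0.004]
contact_force: [-0.5, -0.4, 0.4]
opening: -0.0001
grip_force: 0.0
```

```bash
python3 hub.py '[.5015,-.316,.115]'; python3 - <<'E'
from h import *
c,_,_=snap('wrist','w6'); snap('top','t6')
print(proj(c,[[.5015,-.316,.014],[.39,-.337,.115]]))
E
```

```text
12.75 [ 0.41037458 -0.265865    0.2256197 ] [-0.48812428 -0.35607677  0.44298413] yaw -79.19385494621471 axis in tool [ 0.06658096 -0.08030177  0.11032987]
[[223.57472639 136.08615336]
 [365.33576278 145.49521139]]
```

View pics/w6.png

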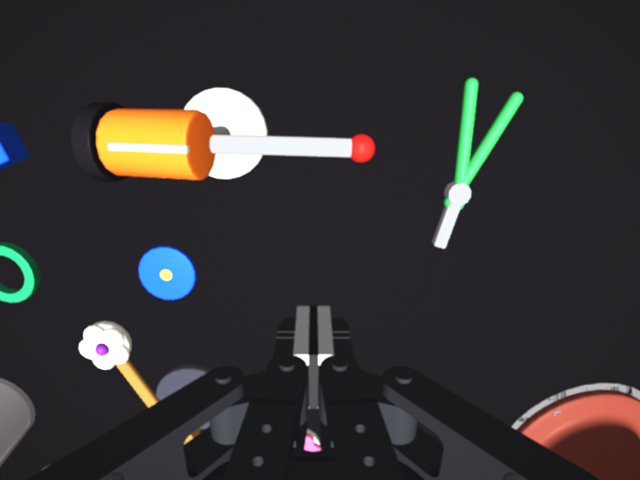

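The wrist view shows the spotlight foot at (224,134), the lamp at (150,147), the steel bar running from (212,144) to (350,147) and the red ball at (361,148). The fingers are on the carousel side of the bar, as wanted.

Call:
jog_arm(steps=[{"delta_rot": [0,0,0],"linear": [0,0,0.03],"grip": 0},{"delta_rot": [0,0,0],"linear": [0,0,0.04],"grip": 0},{"delta_rot": [0,0,0],"linear": [0,0,0.04],"grip": 0},{"delta_rot": [0,0,0],"linear": [0,0,0.02],"grip": 0},{"delta_rot": [0,0,0],"linear": [0,0,0],"grip": 0},{"delta_rot": [0,0,0],"linear": [0.01,0,0],"grip": 0},{"delta_rot": [0,0,0],"linear": [0.015,0,0],"grip": 0},{"delta_rot": [0,0,0],"linear": [0.012,0,0],"grip": 0},{"delta_rot": [0,0,0],"linear": [0.008,0,0],"grip": 0},{"delta_rot": [0,0,0],"linear": [0,0,0],"grip": 0}])

```text
t: 13.85
tool_pos: [0.4198, -0.3124, 0.0983]
tool_rot: [2.417, -2.007, 0.003]
contact_force: [0.5, 0.5, 0.5]
opening: -0.0003
grip_force: 0.0
```

```bash
python3 hub.py '[.5015,-.316,.115]'; python3 - <<'E'
from h import *
ang=lambda a,b: np.degrees(np.arctan2((b-a)[1],(b-a)[0]))
c,_,_=load('w6')
f=at_z(c,224,134,.014); b=at_z(c,361,148,.115); print(f,b,ang(b,f),ang(at_z(c,345,147.5,.12),at_z(c,225,144.5,.12)))
y=np.array([.5535,.0985]);print(ang(f[:2],y))
E
```

```text
13.85 [ 0.41984546 -0.31240323  0.09831961] [0.48910018 0.54324541 0.52665266] yaw -79.42189218658794 axis in tool [ 0.01854961 -0.07962213 -0.01657903]
[ 0.50134463 -0.31787231  0.014     ] [ 0.39238793 -0.33492057  0.115     ] 8.89286268594659 9.33227480343715
82.86023819062858
```

Call:
jog_arm(steps=[{"delta_rot": [0,0,-2],"linear": [0.0028,0.0007,0],"grip": 0},{"delta_rot": [0,0,-2],"linear": [0.0028,0.0007,0],"grip": 0},{"delta_rot": [0,0,-3],"linear": [0.0042,0.0009,0],"grip": 0},{"delta_rot": [0,0,-4],"linear": [0.0056,0.0012,0],"grip": 0},{"delta_rot": [0,0,-4],"linear": [0.0056,0.0012,0],"grip": 0},{"delta_rot": [0,0,-4],"linear": [0.0056,0.0012,0],"grip": 0},{"delta_rot": [0,0,-4],"linear": [0.0056,0.0012,0],"grip": 0},{"delta_rot": [0,0,-4],"linear": [0.0056,0.0012,0],"grip": 0},{"delta_rot": [0,0,-4],"linear": [0.0056,0.0012,0],"grip": 0},{"delta_rot": [0,0,-4],"linear": [0.0056,0.0012,0],"grip": 0}])

```text
t: 14.85
tool_pos: [0.4309, -0.3584, 0.0972]
tool_rot: [-2.911, 1.181, 0.002]
contact_force: [-0.6, 0.1, 0.5]
opening: -0.0003
grip_force: 0.4
```

```bash
python3 hub.py '[.5015,-.317,.115]'
```

```text
14.85 [ 0.43090932 -0.35843972  0.09724226] [-0.61447515  0.1480126   0.49934273] yaw -44.177085190023746 axis in tool [ 0.02172929 -0.07890927 -0.01779877]
```

Call:
jog_arm(steps=[{"delta_rot": [0,0,-4],"linear": [0.0056,0.0013,0],"grip": 0},{"delta_rot": [0,0,-4],"linear": [0.0056,0.0013,0],"grip": 0},{"delta_rot": [0,0,-4],"linear": [0.0056,0.0013,0],"grip": 0},{"delta_rot": [0,0,-4],"linear": [0.0056,0.0013,0],"grip": 0},{"delta_rot": [0,0,-4],"linear": [0.0056,0.0013,0],"grip": 0},{"delta_rot": [0,0,-4],"linear": [0.0056,0.0013,0],"grip": 0},{"delta_rot": [0,0,-4],"linear": [0.0056,0.0013,0],"grip": 0},{"delta_rot": [0,0,-4],"linear": [0.0056,0.0013,0],"grip": 0},{"delta_rot": [0,0,-4],"linear": [0.0056,0.0013,0],"grip": 0},{"delta_rot": [0,0,0],"linear": [0,0,0],"grip": 0}])

```text
t: 15.85
tool_pos: [0.4697, -0.3923, 0.0974]
tool_rot: [-3.133, 0.228, -0.0]
contact_force: [0.0, 0.3, 0.5]
opening: -0.0004
grip_force: 0.0
```

Call:
jog_arm(steps=[{"delta_rot": [0,0,0],"linear": [-0.01,0,0],"grip": 0},{"delta_rot": [0,0,0],"linear": [-0.015,0,0],"grip": 0},{"delta_rot": [0,0,0],"linear": [-0.02,0,0],"grip": 0},{"delta_rot": [0,0,0],"linear": [0,0,-0.03],"grip": 0},{"delta_rot": [0,0,0],"linear": [0,0,-0.04],"grip": 0},{"delta_rot": [0,0,0],"linear": [0,0,-0.04],"grip": 0},{"delta_rot": [0,0,0],"linear": [0,0,-0.02],"grip": 0},{"delta_rot": [0,0,0],"linear": [0,0,0],"grip": 0},{"delta_rot": [0,0,0],"linear": [0,0,0],"grip": 0}])

```text
t: 16.75
tool_pos: [0.4242, -0.3853, 0.227]
tool_rot: [-3.133, 0.23, 0.0]
contact_force: [0.7, 0.2, -0.4]
opening: -0.0001
grip_force: 0.0
```

```bash
python3 hub.py '[.5015,-.317,.115]'; python3 - <<'E'
from h import *
snap('wrist','w7'); snap('top','t7')
a=cv2.imread('pics/w7.png')[:320]; b=cv2.resize(cv2.imread('pics/t7.png')[150:310,260:520],None,fx=1.75,fy=1.75,interpolation=cv2.INTER_CUBIC)
b=cv2.copyMakeBorder(b,0,0,0,640-b.shape[1],cv2.BORDER_CONSTANT)
cv2.imwrite('pics/c7.png',np.vstack([a,b]))
E
```

```text
16.75 [ 0.42422545 -0.38529858  0.22698725] [ 0.66720138  0.23088558 -0.43255954] yaw -8.393736388007946 axis in tool [ 0.06649007 -0.07883733  0.11198635]
```

View pics/c7.png

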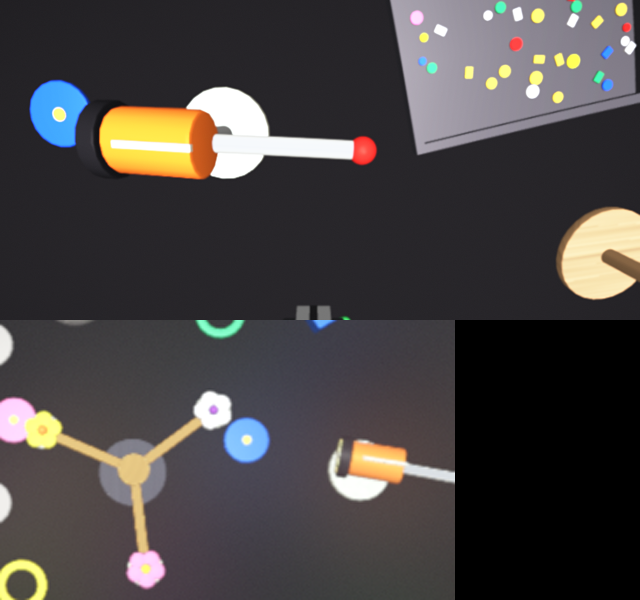

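The wrist view shows the foot at (226,133), the bar from (220,143) to (348,149) and the ball at (363,150). In the top crop, the yellow flower at (43,430) is in line with the hub (133,470) and the pink pad (14,420). The lamp is at (370,462).

```bash
python3 - <<'E'
from h import *
ang=lambda a,b: np.degrees(np.arctan2((b-a)[1],(b-a)[0]))
c,_,_=load('w7'); f=at_z(c,226,133,.014); b=at_z(c,363,150,.115); print(f,b,np.linalg.norm((f-b)[:2]))
print('lamp ball-foot',ang(b,f),'bar',ang(at_z(c,348,149,.12),at_z(c,220,143,.12)),'stripe',ang(at_z(c,190,149,.14),at_z(c,112,145,.14)))
t,_,_=load('t7'); q=lambda u,v,z: at_z(t,260+u/1.75,150+(v-320)/1.75,z)
y=q(43,430,.083);h=q(133,470,.082);pad=q(14,420,.008); w=q(213,410,.08);p=q(146,569,.08)
tf,tb=q(359,472,.014),q(405,465,.115); te=q(455,477.5,.115)
print(y,h,pad,'yel',ang(h,y),'pad',ang(h,pad),'chord p-w',ang(w,p)-90,'top bar',ang(te,tb))
for s in (f,np.array([.5017,-.3163]),tf): print(s[:2],ang(s[:2],y[:2]),ang(s[:2],np.array([.5535,.0985])))
E
```

```text
[ 0.50358085 -0.31930945  0.014     ] [ 0.48151127 -0.42772304  0.115     ] 0.1106371239701586
lamp ball-foot 78.49361606690542 bar 78.91098719332582 stripe 78.0536401531441
[0.55261924 0.09550142 0.083     ] [ 0.50121775 -0.01597549  0.082     ] [0.57467942 0.14079609 0.008     ] yel 65.24578898872808 pad 64.89265727396332 chord p-w 66.20588215885056 top bar 75.07671051266533
[ 0.50358085 -0.31930945] 83.25786068952976 83.18669649696474
[ 0.5017 -0.3163] 82.95115609886953 82.88178393348431
[ 0.49831647 -0.31742926] 82.50826296103786 82.44240487203449
```

Call:
jog_arm(steps=[{"delta_rot": [0,0,0],"linear": [0,0,0.03],"grip": 0},{"delta_rot": [0,0,0],"linear": [0,0,0.04],"grip": 0},{"delta_rot": [0,0,0],"linear": [0,0,0.04],"grip": 0},{"delta_rot": [0,0,0],"linear": [0,0,0.02],"grip": 0},{"delta_rot": [0,0,0],"linear": [0,0,0],"grip": 0},{"delta_rot": [0,0,0],"linear": [0.02,0,0],"grip": 0},{"delta_rot": [0,0,0],"linear": [0.015,0,0],"grip": 0},{"delta_rot": [0,0,0],"linear": [0.008,0,0],"grip": 0},{"delta_rot": [0,0,0],"linear": [0.002,0,0],"grip": 0}])

```text
t: 17.75
tool_pos: [0.4701, -0.3924, 0.098]
tool_rot: [3.133, -0.228, 0.001]
contact_force: [-0.9, 0.1, -0.4]
opening: 0.0001
grip_force: 0.3
```

Call:
jog_arm(steps=[{"delta_rot": [0,0,-1.5],"linear": [0.0021,0.0005,0],"grip": 0},{"delta_rot": [0,0,-1.5],"linear": [0.0021,0.0005,0],"grip": 0},{"delta_rot": [0,0,-1.5],"linear": [0.0021,0.0005,0],"grip": 0},{"delta_rot": [0,0,0],"linear": [0,0,0],"grip": 0},{"delta_rot": [0,0,0],"linear": [-0.01,0,0],"grip": 0},{"delta_rot": [0,0,0],"linear": [-0.015,0,0],"grip": 0},{"delta_rot": [0,0,0],"linear": [-0.02,0,0],"grip": 0},{"delta_rot": [0,0,0],"linear": [0,0,-0.03],"grip": 0},{"delta_rot": [0,0,0],"linear": [0,0,-0.04],"grip": 0},{"delta_rot": [0,0,0],"linear": [0,0,-0.04],"grip": 0}])

```text
t: 18.75
tool_pos: [0.4287, -0.3907, 0.2075]
tool_rot: [-3.138, 0.107, 0.003]
contact_force: [0.9, -0.8, 0.1]
opening: -0.0001
grip_force: 0.0
```

Call:
jog_arm(steps=[{"delta_rot": [0,0,0],"linear": [0,0,-0.02],"grip": 0},{"delta_rot": [0,0,0],"linear": [0,0,0],"grip": 0},{"delta_rot": [0,0,0],"linear": [0,0,0],"grip": 0}])

```text
t: 19.05
tool_pos: [0.4296, -0.3912, 0.2269]
tool_rot: [-3.14, 0.106, 0.0]
contact_force: [-0.7, 0.4, -0.0]
opening: -0.0001
grip_force: 0.0
```

```bash
python3 hub.py '[.5015,-.317,.115]'; python3 - <<'E'
from h import *
snap('wrist','w8'); snap('top','t8')
a=cv2.imread('pics/w8.png')[60:240,50:450]; a=cv2.resize(a,None,fx=2,fy=2,interpolation=cv2.INTER_CUBIC); b=cv2.imread('pics/t8.png')[110:350]
b=cv2.copyMakeBorder(b,0,0,0,160,cv2.BORDER_CONSTANT)
cv2.imwrite('pics/c8.png',np.vstack([a,b]))
E
```

```text
19.05 [ 0.42963791 -0.39121659  0.22692437] [-0.73436279  0.41653176 -0.03441409] yaw -3.8790504928950025 axis in tool [ 0.06669652 -0.07890225  0.11191664]
```

View pics/c8.png

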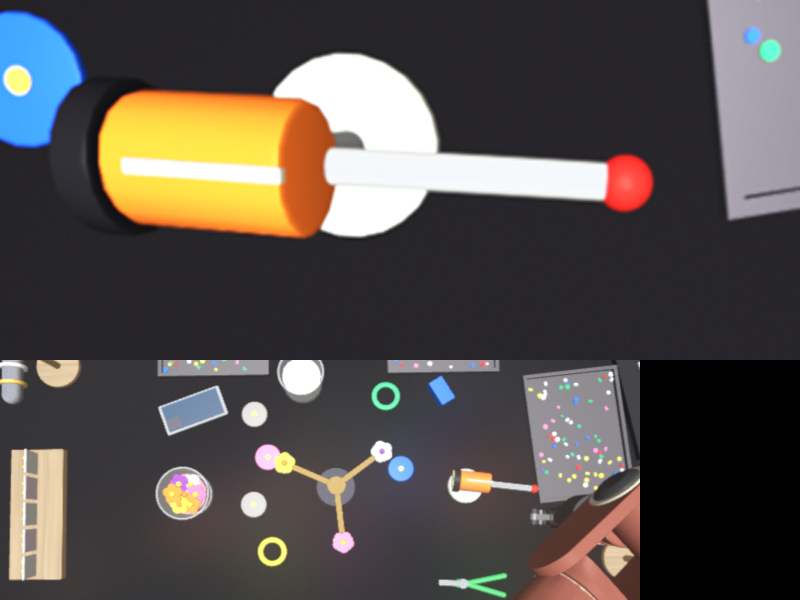

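In the wrist crop, the ball is at (626,183), the bar runs from (330,165) to (605,181), and the foot is at (352,145). The top crop shows the lamp aimed at the yellow flower (285,462), and nothing else has moved.

```bash
python3 - <<'E'
from h import *
ang=lambda a,b: np.degrees(np.arctan2((b-a)[1],(b-a)[0]))
c,_,_=load('w8'); f=at_z(c,226,132.5,.014); b=at_z(c,363,151.5,.115); print(f,b)
print('ball-foot',ang(b,f),'bar',ang(at_z(c,352.5,150.7,.12),at_z(c,215,142.5,.12)),'stripe',ang(at_z(c,191.5,148,.14),at_z(c,111,143,.14)))
t,_,_=load('t8'); tb=at_z(t,535,239,.115); s=at_z(t,464.6,235.4,.014); print('top',tb,ang(tb,s),ang(s,at_z(t,284.5,212.5,.083)), 'bar',ang(tb,at_z(t,492,234.5,.115)))
print('want',ang(f[:2],np.array([.5535,.0985])))
E
```

```text
[ 0.50387419 -0.31932592  0.014     ] [ 0.48902974 -0.42903404  0.115     ]
ball-foot 82.29419021921996 bar 82.70888545697292 stripe 81.9601202746532
top [ 0.48680424 -0.43298538  0.115     ] 82.71683573203889 82.84860003631246 bar 83.21713001355063
want 83.22662549121807
```

Both headings are within about 1°. I'll back off a little further and hand in.

Call:
jog_arm(steps=[{"delta_rot": [0,0,0],"linear": [-0.01,0,-0.03],"grip": 0},{"delta_rot": [0,0,0],"linear": [-0.01,0,-0.03],"grip": 0},{"delta_rot": [0,0,0],"linear": [0,0,0],"grip": 0},{"delta_rot": [0,0,0],"linear": [0,0,0],"grip": 0}])

```text
t: 19.55
tool_pos: [0.4103, -0.3899, 0.2862]
tool_rot: [-3.139, 0.106, 0.001]
contact_force: [0.2, 0.6, -0.8]
opening: 0.0002
grip_force: 0.0
```

```bash
python3 -c "
from station import ctrl
print(ctrl.finish_job())"
```

```text
the job is handed in; nothing more can be done
None
```

The job is handed in at about 19.6 s, though no verdict came back: the yellow flower's arm points at the pink pad and the lamp at the flower, each within about 1° in the last pictures, nothing else moved, and the arm is clear.

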